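# Make up the two rewind mandrels with core and side disc

### The arm

A 6-joint arm with a two-finger parallel gripper is mounted at the origin on a cart in front of the work surface, level with it; the furniture and walls round the work are solid. World frame = base frame: x ahead of the robot, y to its left, z up, the work surface at z = 0. Lengths are in m, angles in rad, forces in N, time in s.
With the tool pointing down it reaches from about 0.3 to 0.85 m from the base axis. Payload 5.4 kg.
Tool frame: the origin (TCP) lies between the finger pads; the fingertips stand bot.tip_extent ahead of it and the grasp point (between the pads) lies 3 mm ahead of it (bot.tip_extent is the distance from the TCP to the fingertips, in m); z points along the fingers, y is the line along which they close (so a half turn about z gives the same grasp; the last joint's range is limited). The gripper opens to 85 mm and grips with 20 to 120 N. Pads are 22 mm wide; open, the fingers measure 114 mm over their backs; the gripper's body (76 mm by 85 mm) begins 54 mm behind the grasp point. The pads swing forward as they close: fully open they stand 13 mm farther back than shut.
Start: joints at [1.082, 0.158, 1.597, -0, 1.386, -0.21], TCP at [0.158, 0.553, 0.253] pointing down, gripper open.
Joint ranges: [-2.91, 2.91], [-0.94, 2.29], [0.18, 2.7], [-1.29, 4.43], [0.17, 2.64], [-3, 3]. Speed limits (rad/s): [2.57, 2.57, 3.14, 3.14, 3.14, 3.14].

### API

Orientations are given as a rotation vector (axis times angle).
In Python, from rig import bot gives the robot as it stands.
- The arm moves only by the tool servo_tool, never from a script. Its argument "commands" is a list of rows, each an object of numbers: "dx", "dy", "dz": the shift along the tool's x, y, z scaled (see below); "rx", "ry", "rz": the turn, a rotation vector about the tool's x, y, z scaled (see below). A call has 1 to 10 rows; each row is the pose to reach, as a shift and turn from the pose commanded when the call began, along the tool's axes at that moment, turning the shorter way round; what a row does not reach only later rows make up. The controller multiplies each number of a shift by 800 mm and each number of a turn by pi rad. A row lasts 1/12 s, in which the tool goes at most 41.7 mm and 7.16 degrees, less where a joint would pass 70% of its speed; a pose out of reach is approached as far as the arm can. A call with a number of a shift or a turn outside -1 to 1 is refused whole. A call with a gripper value outside its range is refused whole. "claw" is the opening, from 0 (shut) to 1 (fully open), set as the call begins (left out, the last holds). The fingers move at their own pace and stop on an object; "newtons" is the grip in N (left out, the last holds). Time passes only in rows, so rows that repeat a pose let the fingers close. It gives the time, the measured TCP pose, the force, the opening and the grip force at its end, in the units of the state.
- bot.read_state(): the state, without advancing time (a new reading comes with each control period).
- bot.grab_frame(name): name is "scene" or "side" or "wrist"; returns a dict with "img" (420x560x3 uint8, red, green, blue), "depth" (420x560 float32, m along the optical axis (not along the pixel's ray), 0 where there is no reading), "fx", "fy", "cx", "cy" (pixels), "world_from_camera" (4x4, takes a point from camera to world coordinates). Camera axes: x right, y up, looking along -z (the intrinsics and any distortion apply to the point x, -y, -z); pixel columns grow to the right and rows downward; lengths in m; the calibration is good to about 2 mm. A picture is of the moment at which its call begins.
- bot.finish_job(): hands the job in; it is judged then, once.
The state is a dict: "time_s": time; "joints": joint angles; "joint_velocities": joint speeds; "tau": joint torques, N m; "tcp_pos": TCP position; "ee_rot": TCP orientation; "contact_force": force on the tool from outside, world axes, zero at the start; "wrist_torque": the same for the moment, N m; "width": opening from 0.0 (shut) to 1.0 (fully open); "gripper_force": force on a finger pad.
Only numpy, scipy, OpenCV 4.12 (cv2) and the standard library are available. Lean on these libraries where they do the work, as an engineer would, in place of code of your own. Each camera call takes 0.05 s, during which the arm holds its last target. There are 200 camera calls.

### The job

Make up the two bench rewind mandrels for the next run: slip the small brown card core over the blue hub and the grey core over the orange hub, each right down on its mandrel's flange, and close each mandrel with the side disc of the hub's colour, boss up, lying flat on the core. The two discs lie in the red tray; leave the white rolls and the big brown core where they are.

Things in the scene. Friction and masses are not known exactly. Their poses are not given: they have to be found in the camera images.
- tall_mandrel: Fixed upright mandrel with the BLUE hub. Origin: centre of its underside on the table, z up its axis. Base 88 mm across, 10 high; aluminium flange 76 across, top (core seat) 22 mm above the origin; on it the blue hub, 49 across for 9 mm, tapering to 20 across at 27 mm above the flange; then a steel pin 16 across, rounded nose, end 96 mm above the origin.
- short_mandrel: Fixed upright mandrel with the ORANGE hub; may stand left or right of the blue one. Origin: centre of its underside, z up. Base 88 mm across; flange 76 across, top (core seat) 22 mm above the origin; orange hub 53 across for 9 mm, tapering to 26 across at 27 mm above the flange; steel pin 22 across, rounded nose, end 82 mm above the origin.
- brown_core: Small plain brown cardboard core (short tube) standing on end on the table: 62 mm outside, 52 mm clear inside, 50 mm high, 25 g, stiff. Origin: centre of its lower end, z up. Goes on the blue hub.
- grey_core: Grey plastic core (short tube, brown inside) standing on end on the table: 67 mm outside, 57 mm clear inside, 36 mm high, 30 g, stiff. Origin: centre of its lower end, z up. Goes on the orange hub.
- blue_disc: Blue side disc lying boss up on the floor of the red tray: flange 74 mm across and 6 mm thick, on it a round boss 36 mm across to grip, total height 28 mm; through bore 22 mm across; 100 g. Origin: centre of its underside, z up. Goes over the pin of the blue-hubbed mandrel, onto the core (underside then 72 mm above the mandrel's origin).
- orange_disc: Orange side disc lying boss up on the floor of the red tray: flange 74 mm across and 6 mm thick, boss 42 mm across, total height 28 mm; through bore 28 mm across; 100 g. Origin: centre of its underside, z up. Goes over the pin of the orange-hubbed mandrel, onto the core (underside then 58 mm above the mandrel's origin).
- red_tray: Shallow red tray, fixed, about 260 mm (along x) by 146 mm (along y) outside, walls 4 mm; its floor is 31 mm and its rim 63 mm above the origin, which is the centre of its underside on the table.
- label_roll: White roll of labels standing on end near the cores, 60 mm across, 34 mm high, with a small brown core. Origin: centre of its underside. Not needed; leave it.
- big_core: Big brown cardboard core, 86 mm across and 43 mm high, at the far end of the red tray. Origin: centre of its lower end. Too large for either hub; leave it.
- splice_tape: White roll of splicing tape lying flat at the table's front edge, 68 mm across, 19 mm high, small blue core. Origin: centre of its underside. Not needed; leave it.

How it is judged:
By the outcome, as a careful person would: the job done as asked, in the order asked, and still so for the second after the job is handed in, with the robot touching nothing.
It also fails if it takes over 109 s, if anything falls off the work surface, if the arm or the gripper's body presses on something with over 40 N, if the wrist force passes 120 N, or if a joint passes its speed limit or range.

## Working session

There is one attempt and no reset: what is moved stays moved. The work goes in short steps, Python scripts to look and compute and a tool call to move; the robot and the scene stay as the last step left them, time stands still between calls to the robot, and variables do not carry over. Pictures are saved under pics/ and viewed, at most 14 in all, crops included, and the job is handed in when it is done.

Besides the shell and the picture viewer there is one more tool, called in YAML: its name, and indented under it one key for each argument. servo_tool: Moves the arm, as the interface text tells. Its arguments: {"type":"object","properties":{"commands":{"type":"array","items":{"type":"object","properties":{"dx":{"type":"number"},"dy":{"type":"number"},"dz":{"type":"number"},"rx":{"type":"number"},"ry":{"type":"number"},"rz":{"type":"number"}}}},"claw":{"type":"number"},"newtons":{"type":"number"}},"required":["commands"]}

```bash
ls; mkdir -p pics
python3 - <<'E'
from rig import bot
import cv2, numpy as np
s=bot.read_state()
for k,v in s.items(): print(k,np.round(v,4))
print(bot.tip_extent)
ims=[]
for n in("scene","side","wrist"):
    f=bot.grab_frame(n); print(n,f["fx"],f["fy"],f["cx"],f["cy"],[k for k in f if k not in("img","depth")]); print(np.round(f["world_from_camera"],3))
    cv2.imwrite(f"pics/{n}0.png",f["img"][...,::-1]); np.savez(f"{n}0.npz",**f)
E
```

```text
pics
time_s 0.0
joints [ 1.0819  0.159   1.5982  0.      1.3862 -0.2101]
joint_velocities [-0.0001 -0.0009  0.0014  0.0005  0.0004  0.0008]
tau [ 2.10000e-03 -3.95980e+01 -3.31435e+01 -0.00000e+00  8.00000e-03
 -0.00000e+00]
tcp_pos [0.158  0.5523 0.2523]
ee_rot [-4.3650e-01 -3.1105e+00  2.7000e-03]
contact_force [-0.0907 -0.506  -0.6167]
wrist_torque [-0.0458 -0.0278 -0.0319]
gripper_force 0.0
width 0.9974
0.022
scene 410.92870205529385 410.92870205529385 287.3920498706729 206.60085636840168 ['fx', 'fy', 'cx', 'cy', 'world_from_camera']
[[ 0.427  0.494 -0.757 -0.067]
 [-0.904  0.253 -0.345 -0.116]
 [ 0.021  0.832  0.555  0.509]
 [ 0.     0.     0.     1.   ]]
side 384.6541168056567 384.6541168056567 272.6601090559237 215.58257769991937 ['fx', 'fy', 'cx', 'cy', 'world_from_camera']
[[ 0.894 -0.394  0.214  0.771]
 [ 0.448  0.799 -0.401 -0.171]
 [-0.013  0.455  0.891  0.825]
 [ 0.     0.     0.     1.   ]]
wrist 360.29513201183534 360.29513201183534 273.51122854357095 209.21225367775634 ['fx', 'fy', 'cx', 'cy', 'world_from_camera']
[[ 0.276 -0.911 -0.306  0.079]
 [ 0.961  0.261  0.09   0.575]
 [-0.002 -0.318  0.948  0.374]
 [ 0.     0.     0.     1.   ]]
```

View pics/scene0.png

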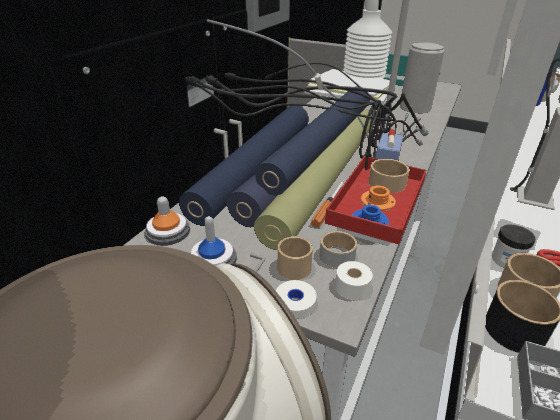

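View pics/side0.png

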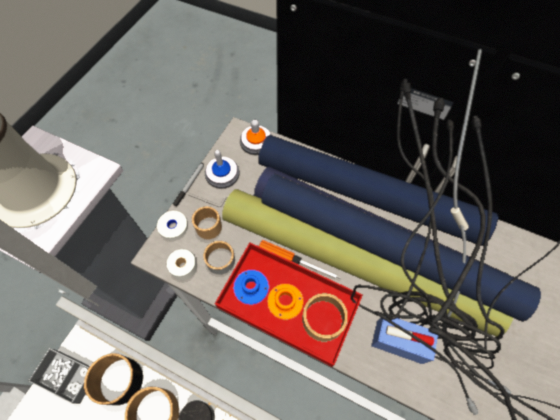

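View pics/wrist0.png

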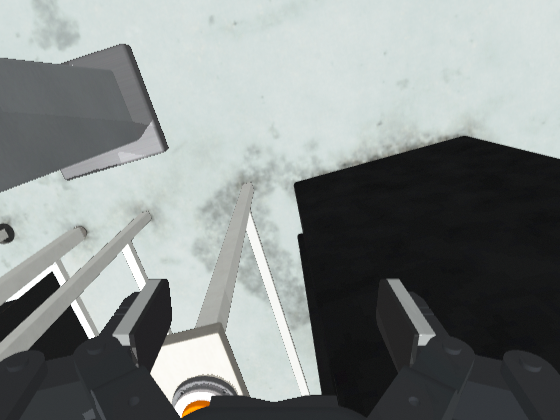

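The scene view shows the orange mandrel at about (166,220), the blue mandrel (211,243), the brown core (295,258), the grey core (338,248), the blue disc (372,213) and the orange disc (379,196). In the side view the same things are at (255,135), (221,168), (206,222), (219,256), (252,287) and (286,300). The wrist view shows only the orange hub, at the bottom edge.

```bash
cat > h.py <<'E'
import numpy as np, cv2
from scipy.optimize import least_squares
from scipy.spatial.transform import Rotation as R
def cloud(f):
    d=f["depth"]; v,u=np.mgrid[:d.shape[0],:d.shape[1]]
    p=np.stack([(u-f["cx"])/f["fx"]*d,-(v-f["cy"])/f["fy"]*d,-d],-1)
    T=f["world_from_camera"]; P=p@T[:3,:3].T+T[:3,3]; P[d==0]=np.nan
    return P
def circ(xy,r=None,loss="soft_l1"):
    c0=xy.mean(0)
    if r: g=least_squares(lambda q:np.hypot(*(xy-q).T)-r,c0,loss=loss,f_scale=.001); return g.x,r,np.sqrt(np.mean(g.fun**2))
    g=least_squares(lambda q:np.hypot(*(xy-q[:2]).T)-q[2],[*c0,.03],loss=loss,f_scale=.001); return g.x[:2],g.x[2],np.sqrt(np.mean(g.fun**2))
def project(f,X):
    T=f["world_from_camera"]; c=(np.asarray(X)-T[:3,3])@T[:3,:3]
    return np.stack([f["cx"]+f["fx"]*c[...,0]/-c[...,2],f["cy"]-f["fy"]*c[...,1]/-c[...,2]],-1)
E
python3 - <<'E'
from h import *
px={"side":dict(om=(255,135),bm=(221,168),brown=(206,222),grey=(219,256),bd=(252,287),od=(286,300),big=(325,316),lab=(181,263),tape=(172,224)),
"scene":dict(om=(166,220),bm=(211,243),brown=(295,258),grey=(338,248),bd=(372,213),od=(379,196),big=(389,175),lab=(354,280),tape=(296,296))}
for n in px:
    f=np.load(n+"0.npz"); P=cloud(f)
    for k,(u,v) in px[n].items():
        w=P[v-28:v+28,u-28:u+28].reshape(-1,3); w=w[np.isfinite(w[:,0])]
        p=P[v-3:v+4,u-3:u+4].reshape(-1,3)
        print(n,k,np.round(np.nanmedian(p,0),3))
    tab=P.reshape(-1,3); m=abs(tab[:,2])<.01; h=np.histogram(tab[m,2],20,(-.01,.01))[0]; print("table z hist",h)
    for k in(0,1): m2=m; print(np.nanpercentile(tab[m2,k],[1,99]))
E
```

```text
side om [0.441 0.366 0.047]
side bm [0.413 0.241 0.045]
side brown [0.438 0.115 0.001]
side grey [0.51  0.053 0.002]
side bd [0.62  0.013 0.033]
side od [0.694 0.023 0.033]
side big [0.779 0.028 0.032]
side lab [ 0.442 -0.001  0.008]
side tape [0.369 0.073 0.003]
table z hist [ 117  136  135  116  120  135  154  296 1072 3284 6801 8782 7340 3904
 1845 1595 2122 2232 1809 1334]
[-0.07333056  1.22869274]
[-0.37500988  0.5336697 ]
scene om [0.422 0.364 0.042]
scene bm [0.396 0.242 0.047]
scene brown [0.425 0.094 0.046]
scene grey [0.541 0.05  0.001]
scene bd [0.602 0.01  0.054]
scene od [0.674 0.014 0.054]
scene big [0.74  0.015 0.069]
scene lab [ 0.435 -0.011  0.034]
scene tape [0.386 0.071 0.004]
table z hist [ 178  196  188  197  165  192  206  249  855 3152 4863 3047 1035 1022
 2673 3259 1867  881  657  625]
[0.31778511 3.65231892]
[-0.35503627  0.73493922]
```

Run:
```python
from h import *
F={n:np.load(n+"0.npz") for n in("side","scene")}
C={n:cloud(F[n]).reshape(-1,3) for n in F}
G=dict(brown=(.428,.112,.03),grey=(.52,.053,.03),bd=(.612,.012,.05),od=(.685,.02,.05),om=(.435,.365),bm=(.405,.242))
def sel(P,c,r,z0,z1):
    return P[(np.hypot(P[:,0]-c[0],P[:,1]-c[1])<r)&(P[:,2]>z0)&(P[:,2]<z1)]
for n,P in C.items():
    for k,hz,rm,out in(("brown",.05,.0285,.045),("grey",.036,.031,.042),("bd",.059,.0145,.035),("od",.059,.0175,.035)):
        w=sel(P,G[k],out,hz-.02,hz+.015)
        h=np.histogram(w[:,2],35,(hz-.02,hz+.015)); top=h[1][np.argmax(h[0]*(h[1][:-1]>hz-.008))]
        s=sel(P,G[k],out,top-.002,top+.003); c,r,e=circ(s[:,:2],rm); c2,r2,e2=circ(s[:,:2])
        print(n,k,"top",round(top+.0005,4),len(s),np.round(c,4),round(e,4),"free",np.round(c2,4),round(r2,4))
    for k,zt,rp in(("bm",.096,.008),("om",.082,.011)):
        w=sel(P,G[k],.05,.03,.12); print(n,k,"zmax",np.percentile(w[:,2],99.5).round(4))
        s=sel(P,G[k],.05,.053,zt-.012); c,r,e=circ(s[:,:2],rp); print("  pin",len(s),np.round(c,4),round(e,4))
        s=sel(P,G[k],.06,.018,.0245); s=s[np.hypot(*(s[:,:2]-c).T)>.03]
        # hub low
        print("  flange z",np.median(s[:,2]).round(4))
        s=sel(P,G[k],.06,.002,.019); c,r,e=circ(s[:,:2]); print("  base",len(s),np.round(c,4),round(r,4),round(e,4))
```

```text
side brown top 0.0515 91 [0.4508 0.105 ] 0.0016 free [0.451  0.1049] 0.0287
side grey top 0.0365 176 [0.5172 0.0457] 0.0015 free [0.5172 0.0457] 0.0313
side bd top 0.0595 133 [0.6154 0.014 ] 0.0021 free [0.6155 0.0141] 0.0151
side od top 0.0605 183 [0.693  0.0188] 0.0021 free [0.693  0.0188] 0.0179
side bm zmax 0.0985
  pin 53 [0.4034 0.2506] 0.0009
  flange z 0.0228
  base 530 [0.3982 0.2519] 0.0488 0.0081
side om zmax 0.0849
  pin 37 [0.4333 0.3795] 0.0061
  flange z 0.023
  base 294 [0.4276 0.3774] 0.0455 0.0109
scene brown top 0.0505 142 [0.4497 0.1036] 0.0015 free [0.4497 0.1036] 0.0285
scene grey top 0.0355 232 [0.516  0.0446] 0.0015 free [0.516  0.0446] 0.0312
scene bd top 0.0585 117 [0.6134 0.0126] 0.0021 free [0.6134 0.0126] 0.0151
scene od top 0.0595 109 [0.6914 0.0168] 0.0022 free [0.6914 0.0168] 0.0178
scene bm zmax 0.0967
  pin 124 [0.4047 0.2494] 0.0009
  flange z 0.0223
  base 108 [0.4105 0.2524] 0.0419 0.0048
scene om zmax 0.0832
  pin 172 [0.4502 0.3658] 0.0174
  flange z 0.0225
  base 550 [0.4413 0.3802] 0.0468 0.0065
```

Run:
```python
from h import *
F={n:np.load(n+"0.npz") for n in("side","scene")}
H=np.zeros((250,330))  # x .3-.85 ->cols? use 2.0mm: x .28..0.94, y -.08...42
for n in F:
    P=cloud(F[n]).reshape(-1,3); P=P[np.isfinite(P[:,0])]
    for rp,k,c0 in((.008,"bm",(.404,.25)),(.011,"om",(.438,.379))):
        for it in range(3):
            s=P[(np.hypot(*(P[:,:2]-c0).T)<.02)&(P[:,2]>.052)&(P[:,2]<(.084 if k=="bm" else .072))]
            c0,r,e=circ(s[:,:2],rp)
        print(n,k,len(s),np.round(c0,4),round(e,4))
    i=((P[:,0]-.28)/.002).astype(int); j=((.42-P[:,1])/.002).astype(int)
    m=(i>=0)&(i<330)&(j>=0)&(j<250)&(P[:,2]>-.02)&(P[:,2]<.3); np.maximum.at(H,(j[m],i[m]),P[m,2])
im=cv2.applyColorMap(np.uint8(np.clip(H/.15*255,0,255)),cv2.COLORMAP_JET); im=cv2.dilate(im,np.ones((2,2)))
im=cv2.resize(im,None,fx=2,fy=2,interpolation=0)
for x in np.arange(.3,.94,.1): cv2.line(im,(int((x-.28)*1000),0),(int((x-.28)*1000),499),(255,255,255),1)
for y in np.arange(0,.42,.1): cv2.line(im,(0,int((.42-y)*1000)),(659,int((.42-y)*1000)),(255,255,255),1)
cv2.imwrite("pics/top.png",im)
```

```text
side bm 56 [0.4034 0.2505] 0.001
side om 46 [0.4334 0.3796] 0.001
scene bm 126 [0.4047 0.2494] 0.0009
scene om 103 [0.435  0.3779] 0.0009
```

View pics/top.png

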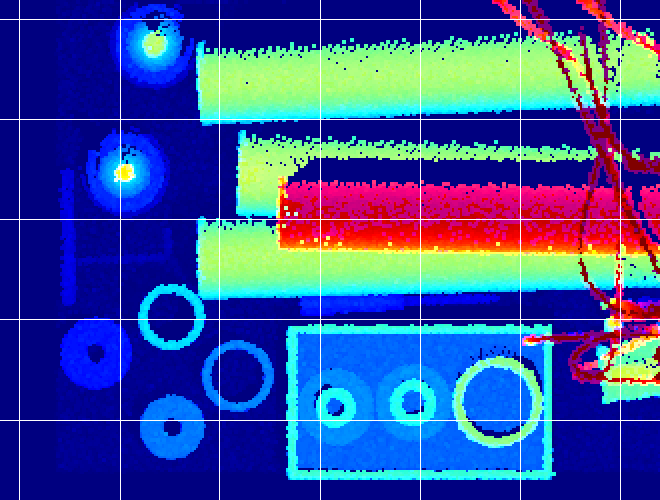

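The height map shows the rolls 78–130 mm high starting at x≈0.478. The brown core (u170,v316) has room for a grip along world y, and so does every other piece. I'll use tool y = world y throughout.

```bash
cat >> h.py <<'E'
def go(s,x,y,z,th=90):
    t=np.radians(th); Rt=R.from_matrix(np.array([[-np.sin(t),np.cos(t),0],[np.cos(t),np.sin(t),0],[0,0,-1.]]))
    R0=R.from_rotvec(s["ee_rot"]); d=R0.inv().apply(np.array([x,y,z])-s["tcp_pos"])/.8
    return np.round(d,4), np.round((R0.inv()*Rt).as_rotvec()/np.pi,4)
E
python3 - <<'E'
from h import *
from rig import bot
print(go(bot.read_state(),.4503,.1043,.16))
E
```

```text
(array([-0.5054, -0.4378,  0.1161]), array([-0.0004, -0.0002, -0.0887]))
```

servo_tool:
  commands:
    - {"dx": -0.5054,"dy": -0.4378,"dz": 0.1161,"rz": -0.0887}
    - {"dx": -0.5054,"dy": -0.4378,"dz": 0.1161,"rz": -0.0887}
    - {"dx": -0.5054,"dy": -0.4378,"dz": 0.1161,"rz": -0.0887}
    - {"dx": -0.5054,"dy": -0.4378,"dz": 0.1161,"rz": -0.0887}
    - {"dx": -0.5054,"dy": -0.4378,"dz": 0.1161,"rz": -0.0887}
    - {"dx": -0.5054,"dy": -0.4378,"dz": 0.1161,"rz": -0.0887}
    - {"dx": -0.5054,"dy": -0.4378,"dz": 0.1161,"rz": -0.0887}
    - {"dx": -0.5054,"dy": -0.4378,"dz": 0.1161,"rz": -0.0887}
    - {"dx": -0.5054,"dy": -0.4378,"dz": 0.1161,"rz": -0.0887}
    - {"dx": -0.5054,"dy": -0.4378,"dz": 0.1161,"rz": -0.0887}
  claw: 1
  newtons: 20

```text
invalid input
```

servo_tool:
  commands:
    - {"dx": -0.5054,"dy": -0.4378,"dz": 0.1161,"rx": 0,"ry": 0,"rz": -0.0887}
    - {"dx": -0.5054,"dy": -0.4378,"dz": 0.1161,"rx": 0,"ry": 0,"rz": -0.0887}
    - {"dx": -0.5054,"dy": -0.4378,"dz": 0.1161,"rx": 0,"ry": 0,"rz": -0.0887}
    - {"dx": -0.5054,"dy": -0.4378,"dz": 0.1161,"rx": 0,"ry": 0,"rz": -0.0887}
    - {"dx": -0.5054,"dy": -0.4378,"dz": 0.1161,"rx": 0,"ry": 0,"rz": -0.0887}
    - {"dx": -0.5054,"dy": -0.4378,"dz": 0.1161,"rx": 0,"ry": 0,"rz": -0.0887}
    - {"dx": -0.5054,"dy": -0.4378,"dz": 0.1161,"rx": 0,"ry": 0,"rz": -0.0887}
    - {"dx": -0.5054,"dy": -0.4378,"dz": 0.1161,"rx": 0,"ry": 0,"rz": -0.0887}

```text
time_s: 0.82
tcp_pos: [0.3357, 0.2798, 0.1967]
ee_rot: [-0.0, 3.141, 0.0]
contact_force: [0.6, 0.9, -0.5]
width: 0.999
gripper_force: 0.0
```

servo_tool:
  commands:
    - {"dx": -0.1416,"dy": -0.216,"dz": 0.045,"rx": 0,"ry": 0,"rz": 0}
    - {"dx": -0.1416,"dy": -0.216,"dz": 0.045,"rx": 0,"ry": 0,"rz": 0}
    - {"dx": -0.1416,"dy": -0.216,"dz": 0.045,"rx": 0,"ry": 0,"rz": 0}
    - {"dx": -0.1416,"dy": -0.216,"dz": 0.045,"rx": 0,"ry": 0,"rz": 0}
    - {"dx": -0.1416,"dy": -0.216,"dz": 0.045,"rx": 0,"ry": 0,"rz": 0}
    - {"dx": -0.1416,"dy": -0.216,"dz": 0.045,"rx": 0,"ry": 0,"rz": 0}
    - {"dx": -0.1416,"dy": -0.216,"dz": 0.045,"rx": 0,"ry": 0,"rz": 0}
  claw: 1
  newtons: 25

```text
time_s: 1.4
tcp_pos: [0.449, 0.107, 0.1605]
ee_rot: [-0.007, -3.14, -0.0]
contact_force: [-0.7, 0.8, 0.2]
width: 0.996
gripper_force: 0.0
```

Run:
```python
from h import *
from rig import bot
s=bot.read_state(); print(s["time_s"],s["tcp_pos"],s["ee_rot"])
f=bot.grab_frame("wrist"); P=cloud(f).reshape(-1,3)
for hz,c0,rm in((.05,(.4503,.1043),.0285),(.036,(.5166,.0452),.031)):
    w=P[(np.hypot(*(P[:,:2]-c0).T)<.04)&(abs(P[:,2]-hz)<.003)]
    print(len(w), w[:,2].max() if len(w) else "", circ(w[:,:2],rm) if len(w)>20 else "")
cv2.imwrite("pics/w1.png",f["img"][...,::-1])
```

```text
1.4 [0.44896239 0.10702484 0.16052187] [-6.95849375e-03 -3.14016159e+00 -1.97050693e-04]
1877 0.052702492260007755 (array([0.44979149, 0.1056819 ]), 0.0285, np.float64(0.0018924186026748036))
1295 0.038237617981682986 (array([0.51549721, 0.0469776 ]), 0.031, np.float64(0.001403579207763477))
```

View pics/w1.png

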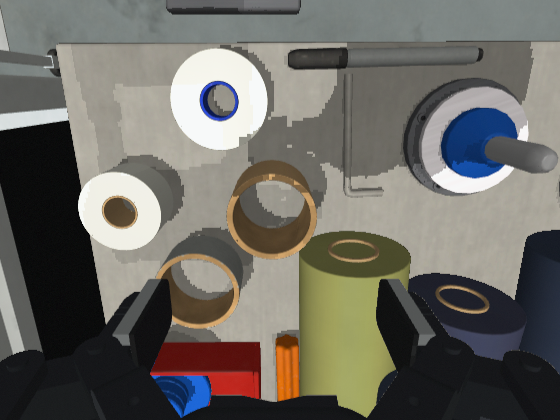

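The wrist view shows the brown core at (272,210), the grey core at (203,290), and the blue mandrel at (470,140). The fingers are clear of the olive roll, so I'll go down and grip.

servo_tool:
  commands:
    - {"dx": 0,"dy": 0.001,"dz": 0.154,"rx": 0,"ry": 0,"rz": 0}
    - {"dx": 0,"dy": 0.001,"dz": 0.154,"rx": 0,"ry": 0,"rz": 0}
    - {"dx": 0,"dy": 0.001,"dz": 0.154,"rx": 0,"ry": 0,"rz": 0}
    - {"dx": 0,"dy": 0.001,"dz": 0.154,"rx": 0,"ry": 0,"rz": 0}
    - {"dx": 0,"dy": 0.001,"dz": 0.154,"rx": 0,"ry": 0,"rz": 0}
    - {"dx": 0,"dy": 0.001,"dz": 0.154,"rx": 0,"ry": 0,"rz": 0}

```text
time_s: 1.95
tcp_pos: [0.4499, 0.1104, 0.0402]
ee_rot: [-0.002, 3.138, 0.0]
contact_force: [0.5, -0.7, 0.2]
width: 0.999
gripper_force: 0.0
```

servo_tool:
  commands:
    - {"dx": 0,"dy": 0,"dz": 0,"rx": 0,"ry": 0,"rz": 0}
    - {"dx": 0,"dy": 0,"dz": 0,"rx": 0,"ry": 0,"rz": 0}
    - {"dx": 0,"dy": 0,"dz": 0,"rx": 0,"ry": 0,"rz": 0}
    - {"dx": 0,"dy": 0,"dz": 0,"rx": 0,"ry": 0,"rz": 0}
    - {"dx": 0,"dy": 0,"dz": 0,"rx": 0,"ry": 0,"rz": 0}
    - {"dx": 0,"dy": 0,"dz": 0,"rx": 0,"ry": 0,"rz": 0}
    - {"dx": 0,"dy": 0,"dz": 0,"rx": 0,"ry": 0,"rz": 0}
    - {"dx": 0,"dy": 0,"dz": 0,"rx": 0,"ry": 0,"rz": 0}
  claw: 0
  newtons: 25

```text
time_s: 2.62
tcp_pos: [0.4511, 0.1098, 0.0412]
ee_rot: [-0.0, 3.136, 0.0]
contact_force: [-1.7, -0.2, 10.5]
width: 0.731
gripper_force: 25.3
```

servo_tool:
  commands:
    - {"dx": 0,"dy": 0,"dz": -0.05,"rx": 0,"ry": 0,"rz": 0}
    - {"dx": 0,"dy": 0,"dz": -0.1,"rx": 0,"ry": 0,"rz": 0}
    - {"dx": 0,"dy": 0,"dz": -0.15,"rx": 0,"ry": 0,"rz": 0}
    - {"dx": 0.0192,"dy": 0.045,"dz": -0.15,"rx": 0,"ry": 0,"rz": 0}
    - {"dx": 0.0384,"dy": 0.09,"dz": -0.15,"rx": 0,"ry": 0,"rz": 0}
    - {"dx": 0.0576,"dy": 0.135,"dz": -0.15,"rx": 0,"ry": 0,"rz": 0}
    - {"dx": 0.0576,"dy": 0.175,"dz": -0.15,"rx": 0,"ry": 0,"rz": 0}
    - {"dx": 0.0576,"dy": 0.175,"dz": -0.15,"rx": 0,"ry": 0,"rz": 0}
    - {"dx": 0.0576,"dy": 0.175,"dz": -0.15,"rx": 0,"ry": 0,"rz": 0}
    - {"dx": 0.0576,"dy": 0.175,"dz": -0.15,"rx": 0,"ry": 0,"rz": 0}

```text
time_s: 3.45
tcp_pos: [0.4029, 0.2495, 0.159]
ee_rot: [-0.001, 3.14, 0.0]
contact_force: [0.4, -0.5, 0.2]
width: 0.728
gripper_force: 28.1
```

Run:
```python
from h import *
from rig import bot
s=bot.read_state(); print(s["time_s"],s["tcp_pos"],s["ee_rot"],s["width"],s["gripper_force"]); t=s["tcp_pos"]
ims=[]
for n in("scene","side","wrist"):
    f=bot.grab_frame(n); P=cloud(f).reshape(-1,3)
    w=P[(np.hypot(*(P[:,:2]-t[:2]).T)<.034)&(P[:,2]>t[2]-.06)&(P[:,2]<t[2]+.025)]
    print(n,len(w),np.percentile(w[:,2],[1,50,99])-t[2], P[(np.hypot(*(P[:,:2]-(.404,.25)).T)<.015)&(P[:,2]<.11)&(P[:,2]>.05)][:,:2].mean(0))
    ims.append(f["img"])
a=cv2.resize(ims[0][150:290,130:330],(400,280)); b=cv2.resize(ims[1][100:240,130:330],(400,280))
cv2.imwrite("pics/c2.png",np.vstack([np.hstack([a,b]),cv2.resize(ims[2],(400,300))[:, :400].repeat(1,1) if 0 else np.hstack([cv2.resize(ims[2],(400,300)),np.zeros((300,400,3),np.uint8)])])[...,::-1])
```

```text
3.45 [0.40294232 0.2494953  0.15901167] [-5.39729788e-04  3.13967324e+00  1.86959170e-04] 0.7276878342943763 28.122298903763294
scene 1440 [-0.03974786 -0.00784109  0.02163344] [0.39991587 0.24564888]
side 618 [-0.03860608 -0.0092722   0.02229918] [0.40773959 0.24532681]
wrist 22676 [-0.03941215 -0.00133033  0.02134442] [nan nan]<stdin>:8: RuntimeWarning: Mean of empty slice.
  ret = um.true_divide(
```

View pics/c2.png

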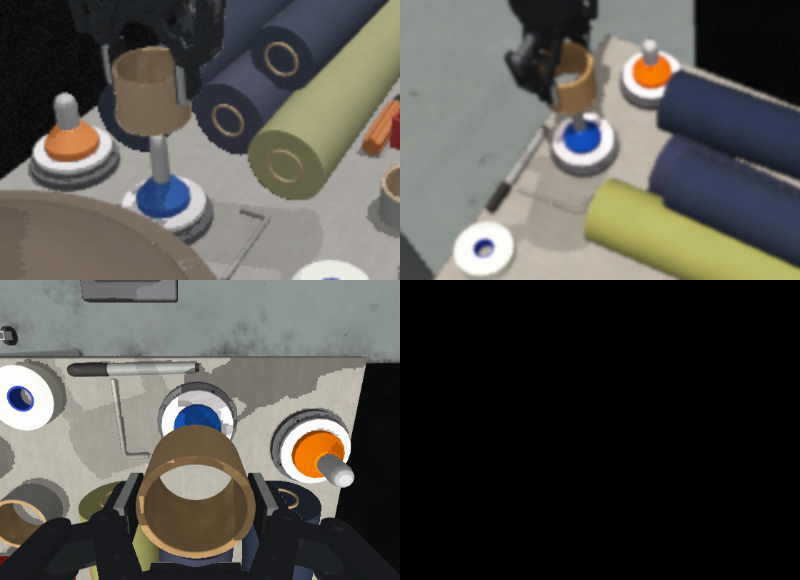

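The brown core is held upright between the pads, above the blue pin (scene crop (150,90), wrist (195,490)). I'll fit where it sits relative to the TCP.

Run:
```python
from h import *
from rig import bot
s=bot.read_state(); t=s["tcp_pos"]; print(t)
for n in("scene","side","wrist"):
    f=bot.grab_frame(n); P=cloud(f); I=f["img"].astype(int); br=(I[...,0]-I[...,2]>30)
    w=P[br&(np.hypot(P[...,0]-t[0],P[...,1]-t[1])<.04)]
    r=w[abs(w[:,2]-t[2]-.009)<.004]
    print(n,len(r),np.percentile(w[:,2],[1,99])-t[2], circ(r[:,:2],.0285))
    if n!="wrist":
        o=w[(w[:,2]<t[2]+.004)]; o=o[((o[:,:2]-t[:2])@(f["world_from_camera"][:2,3]-t[:2]))>0]; print("  outer",len(o),circ(o[:,:2],.031))
```

```text
[0.40296144 0.2487002  0.15831315]
scene 213 [-0.03834217  0.00960554] (array([0.40166114, 0.24612045]), 0.0285, np.float64(0.001437447549617275))
  outer 726 (array([0.40325863, 0.24706194]), 0.031, np.float64(0.0007956604750120601))
side 115 [-0.03811835  0.30765332] (array([0.40404571, 0.24727263]), 0.0285, np.float64(0.0016043040317370737))
  outer 245 (array([0.40230882, 0.24883181]), 0.031, np.float64(0.0016262524377488952))
wrist 6596 [-0.03900962  0.00987617] (array([0.40096036, 0.24887247]), 0.0285, np.float64(0.0013984229511160267))
```

servo_tool:
  commands:
    - {"dx": -0.0016,"dy": 0.0029,"dz": 0,"rx": 0,"ry": 0,"rz": 0}
    - {"dx": -0.0016,"dy": 0.0029,"dz": 0.03,"rx": 0,"ry": 0,"rz": 0}
    - {"dx": -0.0016,"dy": 0.0029,"dz": 0.05,"rx": 0,"ry": 0,"rz": 0}
    - {"dx": -0.0016,"dy": 0.0029,"dz": 0.065,"rx": 0,"ry": 0,"rz": 0}
    - {"dx": -0.0016,"dy": 0.0029,"dz": 0.08,"rx": 0,"ry": 0,"rz": 0}
    - {"dx": -0.0016,"dy": 0.0029,"dz": 0.09,"rx": 0,"ry": 0,"rz": 0}
    - {"dx": -0.0016,"dy": 0.0029,"dz": 0.098,"rx": 0,"ry": 0,"rz": 0}
    - {"dx": -0.0016,"dy": 0.0029,"dz": 0.104,"rx": 0,"ry": 0,"rz": 0}
    - {"dx": -0.0016,"dy": 0.0029,"dz": 0.108,"rx": 0,"ry": 0,"rz": 0}
    - {"dx": -0.0016,"dy": 0.0029,"dz": 0.108,"rx": 0,"ry": 0,"rz": 0}

```text
time_s: 4.58
tcp_pos: [0.4036, 0.2519, 0.0712]
ee_rot: [-0.0, -3.141, 0.0]
contact_force: [0.1, 0.3, -1.0]
width: 0.727
gripper_force: 28.1
```

servo_tool:
  commands:
    - {"dx": 0,"dy": 0,"dz": 0.003,"rx": 0,"ry": 0,"rz": 0}
    - {"dx": 0,"dy": 0,"dz": 0.006,"rx": 0,"ry": 0,"rz": 0}
    - {"dx": 0,"dy": 0,"dz": 0.009,"rx": 0,"ry": 0,"rz": 0}
    - {"dx": 0,"dy": 0,"dz": 0.011,"rx": 0,"ry": 0,"rz": 0}
    - {"dx": 0,"dy": 0,"dz": 0.0115,"rx": 0,"ry": 0,"rz": 0}
    - {"dx": 0,"dy": 0,"dz": 0.0115,"rx": 0,"ry": 0,"rz": 0}

```text
time_s: 5.08
tcp_pos: [0.4038, 0.252, 0.0632]
ee_rot: [0.0, -3.141, 0.0]
contact_force: [-5.0, -1.7, 10.9]
width: 0.727
gripper_force: 28.9
```

servo_tool:
  commands:
    - {"dx": 0,"dy": 0,"dz": 0,"rx": 0,"ry": 0,"rz": 0}
    - {"dx": 0,"dy": 0,"dz": 0,"rx": 0,"ry": 0,"rz": 0}
    - {"dx": 0,"dy": 0,"dz": 0,"rx": 0,"ry": 0,"rz": 0}
    - {"dx": 0,"dy": 0,"dz": 0,"rx": 0,"ry": 0,"rz": 0}
    - {"dx": 0,"dy": 0,"dz": -0.02,"rx": 0,"ry": 0,"rz": 0}
    - {"dx": 0,"dy": 0,"dz": -0.06,"rx": 0,"ry": 0,"rz": 0}
    - {"dx": 0,"dy": 0,"dz": -0.11,"rx": 0,"ry": 0,"rz": 0}
    - {"dx": 0,"dy": 0,"dz": -0.15,"rx": 0,"ry": 0,"rz": 0}
  claw: 1

```text
time_s: 5.75
tcp_pos: [0.4037, 0.2519, 0.1842]
ee_rot: [0.0, 3.141, 0.0]
contact_force: [0.4, 0.7, 0.9]
width: 1.002
gripper_force: 0.0
```

servo_tool:
  commands:
    - {"dx": -0.141,"dy": -0.257,"dz": 0,"rx": 0,"ry": 0,"rz": 0}
    - {"dx": -0.141,"dy": -0.257,"dz": 0,"rx": 0,"ry": 0,"rz": 0}
    - {"dx": -0.141,"dy": -0.257,"dz": 0,"rx": 0,"ry": 0,"rz": 0}
    - {"dx": -0.141,"dy": -0.257,"dz": 0,"rx": 0,"ry": 0,"rz": 0}
    - {"dx": -0.141,"dy": -0.257,"dz": 0,"rx": 0,"ry": 0,"rz": 0}
    - {"dx": -0.141,"dy": -0.257,"dz": 0,"rx": 0,"ry": 0,"rz": 0}
    - {"dx": -0.141,"dy": -0.257,"dz": 0,"rx": 0,"ry": 0,"rz": 0}
    - {"dx": -0.141,"dy": -0.257,"dz": 0,"rx": 0,"ry": 0,"rz": 0}

```text
time_s: 6.42
tcp_pos: [0.5168, 0.0452, 0.182]
ee_rot: [-0.005, -3.141, -0.001]
contact_force: [0.2, -0.4, -0.8]
width: 0.998
gripper_force: 0.0
```

Run:
```python
from h import *
from rig import bot
s=bot.read_state(); t=s["tcp_pos"]; print(s["time_s"],t)
ims=[]
for n in("scene","side","wrist"):
    f=bot.grab_frame(n); P=cloud(f).reshape(-1,3); ims.append(f["img"])
    for k,hz,c0,rm in(("brown",.072,(.404,.25),.0285),("grey",.036,(.5166,.0452),.031)):
        a=P[(np.hypot(*(P[:,:2]-c0).T)<.045)&(np.hypot(*(P[:,:2]-c0).T)>.02)&(P[:,2]>.03)&(P[:,2]<.085)]
        if len(a)<30: continue
        top=np.percentile(a[:,2],99); w=a[a[:,2]>top-.004]; print(n,k,len(w),top.round(4),np.round(circ(w[:,:2],rm)[0],4))
cv2.imwrite("pics/c3.png",np.hstack([cv2.resize(ims[0][170:290,130:330],(400,240)),cv2.resize(ims[1][100:220,150:350],(400,240))])[...,::-1])
```

```text
6.4167 [0.51684384 0.04517981 0.18203905]
scene brown 216 0.0734 [0.4027 0.2495]
scene grey 210 0.0379 [0.5163 0.0445]
side brown 81 0.0757 [0.4041 0.2512]
side grey 126 0.041 [0.5172 0.0459]
wrist brown 198 0.0619 [0.4036 0.2496]
wrist grey 1501 0.0379 [0.5161 0.0464]
```

View pics/c3.png

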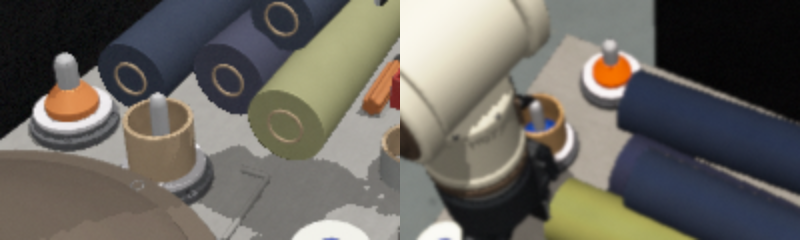

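The brown core is seated on the blue mandrel's flange (scene crop (160,140)), level and with its top at about 73 mm. Next is the grey core.

servo_tool:
  commands:
    - {"dx": 0,"dy": 0,"dz": 0.05,"rx": 0,"ry": 0,"rz": 0}
    - {"dx": 0,"dy": 0,"dz": 0.1,"rx": 0,"ry": 0,"rz": 0}
    - {"dx": 0,"dy": 0,"dz": 0.15,"rx": 0,"ry": 0,"rz": 0}
    - {"dx": 0,"dy": 0,"dz": 0.18,"rx": 0,"ry": 0,"rz": 0}
    - {"dx": 0,"dy": 0,"dz": 0.1925,"rx": 0,"ry": 0,"rz": 0}
    - {"dx": 0,"dy": 0,"dz": 0.1925,"rx": 0,"ry": 0,"rz": 0}
    - {"dx": 0,"dy": 0,"dz": 0.1925,"rx": 0,"ry": 0,"rz": 0}

```text
time_s: 7.15
tcp_pos: [0.5171, 0.0469, 0.0292]
ee_rot: [-0.002, 3.141, -0.0]
contact_force: [0.7, 0.1, 0.2]
width: 0.996
gripper_force: 0.0
```

servo_tool:
  commands:
    - {"dx": 0,"dy": 0,"dz": 0,"rx": 0,"ry": 0,"rz": 0}
    - {"dx": 0,"dy": 0,"dz": 0,"rx": 0,"ry": 0,"rz": 0}
    - {"dx": 0,"dy": 0,"dz": 0,"rx": 0,"ry": 0,"rz": 0}
    - {"dx": 0,"dy": 0,"dz": 0,"rx": 0,"ry": 0,"rz": 0}
    - {"dx": 0,"dy": 0,"dz": 0,"rx": 0,"ry": 0,"rz": 0}
    - {"dx": 0,"dy": 0,"dz": 0,"rx": 0,"ry": 0,"rz": 0}
    - {"dx": 0,"dy": 0,"dz": 0,"rx": 0,"ry": 0,"rz": 0}
    - {"dx": 0,"dy": 0,"dz": 0,"rx": 0,"ry": 0,"rz": 0}
  claw: 0
  newtons: 25

```text
time_s: 7.82
tcp_pos: [0.5186, 0.0463, 0.0311]
ee_rot: [-0.0, 3.137, -0.0]
contact_force: [-0.6, 1.4, 5.0]
width: 0.788
gripper_force: 27.2
```

servo_tool:
  commands:
    - {"dx": 0,"dy": 0,"dz": -0.05,"rx": 0,"ry": 0,"rz": 0}
    - {"dx": 0,"dy": 0,"dz": -0.1,"rx": 0,"ry": 0,"rz": 0}
    - {"dx": 0,"dy": 0,"dz": -0.15,"rx": 0,"ry": 0,"rz": 0}
    - {"dx": 0.05,"dy": 0,"dz": -0.15,"rx": 0,"ry": 0,"rz": 0}
    - {"dx": 0.08,"dy": 0.04,"dz": -0.15,"rx": 0,"ry": 0,"rz": 0}
    - {"dx": 0.1036,"dy": 0.08,"dz": -0.15,"rx": 0,"ry": 0,"rz": 0}

```text
time_s: 8.32
tcp_pos: [0.4336, 0.11, 0.1508]
ee_rot: [0.006, 3.137, -0.0]
contact_force: [-0.6, -0.1, -0.5]
width: 0.785
gripper_force: 28.8
```

servo_tool:
  commands:
    - {"dx": 0,"dy": 0.05,"dz": 0,"rx": 0,"ry": 0,"rz": 0}
    - {"dx": 0,"dy": 0.1,"dz": 0,"rx": 0,"ry": 0,"rz": 0}
    - {"dx": 0,"dy": 0.15,"dz": 0,"rx": 0,"ry": 0,"rz": 0}
    - {"dx": 0,"dy": 0.2,"dz": 0,"rx": 0,"ry": 0,"rz": 0}
    - {"dx": 0,"dy": 0.25,"dz": 0,"rx": 0,"ry": 0,"rz": 0}
    - {"dx": 0,"dy": 0.29,"dz": 0,"rx": 0,"ry": 0,"rz": 0}
    - {"dx": 0,"dy": 0.32,"dz": 0,"rx": 0,"ry": 0,"rz": 0}
    - {"dx": 0,"dy": 0.336,"dz": 0,"rx": 0,"ry": 0,"rz": 0}
    - {"dx": 0,"dy": 0.336,"dz": 0,"rx": 0,"ry": 0,"rz": 0}
    - {"dx": 0,"dy": 0.336,"dz": 0,"rx": 0,"ry": 0,"rz": 0}

```text
time_s: 9.15
tcp_pos: [0.434, 0.3789, 0.1491]
ee_rot: [-0.001, 3.141, -0.0]
contact_force: [0.6, -0.6, 0.5]
width: 0.784
gripper_force: 28.8
```

Run:
```python
from h import *
from rig import bot
s=bot.read_state(); t=s["tcp_pos"]; print(s["time_s"],t,s["width"])
for n in("scene","side","wrist"):
    f=bot.grab_frame(n); P=cloud(f).reshape(-1,3); 
    w=P[(np.hypot(*(P[:,:2]-t[:2]).T)<.04)&(P[:,2]>t[2]-.04)]
    w=w[w[:,2]<t[2]+.01]
    r=w[abs(w[:,2]-t[2]-.005)<.003]; r=r[abs(r[:,1]-t[1])<.028]
    print(n,len(r),np.percentile(w[:,2],1)-t[2],"rim", np.round(circ(r[:,:2],.031)[0],4))
    o=w[(w[:,2]<t[2]-.005)&(w[:,2]>t[2]-.029)&(abs(w[:,1]-t[1])<.027)]; o=o[((o[:,:2]-t[:2])@(f["world_from_camera"][:2,3]-t[:2]))>0]
    c=circ(o[:,:2],.0335); print("  outer",len(o),np.round(c[0],4),round(c[2],4))
```

```text
9.15 [0.43397804 0.37892144 0.14906334] 0.7835313071263881
scene 143 -0.0294860771542539 rim [0.4314 0.3756]
  outer 248 [0.4332 0.3777] 0.0009
side 70 -0.029498415053873836 rim [0.433  0.3767]
  outer 84 [0.432  0.3782] 0.0007
wrist 4907 -0.02968464123325759 rim [0.431  0.3779]
  outer 2275 [0.432  0.3782] 0.0002
```

servo_tool:
  commands:
    - {"dx": -0.002,"dy": 0.0012,"dz": 0,"rx": 0,"ry": 0,"rz": 0}
    - {"dx": -0.002,"dy": 0.0012,"dz": 0.03,"rx": 0,"ry": 0,"rz": 0}
    - {"dx": -0.002,"dy": 0.0012,"dz": 0.05,"rx": 0,"ry": 0,"rz": 0}
    - {"dx": -0.002,"dy": 0.0012,"dz": 0.065,"rx": 0,"ry": 0,"rz": 0}
    - {"dx": -0.002,"dy": 0.0012,"dz": 0.08,"rx": 0,"ry": 0,"rz": 0}
    - {"dx": -0.002,"dy": 0.0012,"dz": 0.09,"rx": 0,"ry": 0,"rz": 0}
    - {"dx": -0.002,"dy": 0.0012,"dz": 0.098,"rx": 0,"ry": 0,"rz": 0}
    - {"dx": -0.002,"dy": 0.0012,"dz": 0.104,"rx": 0,"ry": 0,"rz": 0}
    - {"dx": -0.002,"dy": 0.0012,"dz": 0.108,"rx": 0,"ry": 0,"rz": 0}
    - {"dx": -0.002,"dy": 0.0012,"dz": 0.108,"rx": 0,"ry": 0,"rz": 0}

```text
time_s: 10.13
tcp_pos: [0.4352, 0.3801, 0.0615]
ee_rot: [-0.0, -3.141, 0.0]
contact_force: [-0.7, -0.1, 0.1]
width: 0.784
gripper_force: 28.8
```

servo_tool:
  commands:
    - {"dx": 0,"dy": 0,"dz": 0.003,"rx": 0,"ry": 0,"rz": 0}
    - {"dx": 0,"dy": 0,"dz": 0.006,"rx": 0,"ry": 0,"rz": 0}
    - {"dx": 0,"dy": 0,"dz": 0.008,"rx": 0,"ry": 0,"rz": 0}
    - {"dx": 0,"dy": 0,"dz": 0.01,"rx": 0,"ry": 0,"rz": 0}
    - {"dx": 0,"dy": 0,"dz": 0.011,"rx": 0,"ry": 0,"rz": 0}
    - {"dx": 0,"dy": 0,"dz": 0.011,"rx": 0,"ry": 0,"rz": 0}

```text
time_s: 10.63
tcp_pos: [0.4353, 0.3801, 0.0532]
ee_rot: [-0.0, -3.142, 0.0]
contact_force: [-0.7, 0.1, 0.8]
width: 0.783
gripper_force: 28.8
```

servo_tool:
  commands:
    - {"dx": 0,"dy": 0,"dz": 0.001,"rx": 0,"ry": 0,"rz": 0}
    - {"dx": 0,"dy": 0,"dz": 0.002,"rx": 0,"ry": 0,"rz": 0}
    - {"dx": 0,"dy": 0,"dz": 0.002,"rx": 0,"ry": 0,"rz": 0}

```text
time_s: 10.88
tcp_pos: [0.4354, 0.3802, 0.0531]
ee_rot: [0.0, -3.141, 0.001]
contact_force: [-4.9, -2.4, 11.8]
width: 0.783
gripper_force: 29.7
```

servo_tool:
  commands:
    - {"dx": 0,"dy": 0,"dz": 0,"rx": 0,"ry": 0,"rz": 0}
    - {"dx": 0,"dy": 0,"dz": 0,"rx": 0,"ry": 0,"rz": 0}
    - {"dx": 0,"dy": 0,"dz": 0,"rx": 0,"ry": 0,"rz": 0}
    - {"dx": 0,"dy": 0,"dz": 0,"rx": 0,"ry": 0,"rz": 0}
    - {"dx": 0,"dy": 0,"dz": -0.02,"rx": 0,"ry": 0,"rz": 0}
    - {"dx": 0,"dy": 0,"dz": -0.06,"rx": 0,"ry": 0,"rz": 0}
    - {"dx": 0,"dy": 0,"dz": -0.11,"rx": 0,"ry": 0,"rz": 0}
    - {"dx": 0,"dy": 0,"dz": -0.16,"rx": 0,"ry": 0,"rz": 0}
    - {"dx": 0,"dy": 0,"dz": -0.19,"rx": 0,"ry": 0,"rz": 0}
    - {"dx": 0,"dy": 0,"dz": -0.19,"rx": 0,"ry": 0,"rz": 0}
  claw: 1

```text
time_s: 11.72
tcp_pos: [0.4386, 0.382, 0.2109]
ee_rot: [-0.0, 3.131, 0.01]
contact_force: [0.0, -0.3, 0.4]
width: 0.998
gripper_force: 0.0
```

Run:
```python
from h import *
from rig import bot
s=bot.read_state(); t=s["tcp_pos"]; print(s["time_s"],t)
for n in("scene","side","wrist"):
    f=bot.grab_frame(n); P=cloud(f).reshape(-1,3)
    for k,hz,c0,rm in(("brown",.072,(.404,.25),.0285),("grey",.058,(.4345,.379),.031)):
        d=np.hypot(*(P[:,:2]-c0).T); a=P[(d<.04)&(d>.022)&(P[:,2]>.04)&(P[:,2]<.085)]
        if len(a)<30: continue
        top=np.percentile(a[:,2],97); w=a[a[:,2]>top-.004]; ang=np.arctan2(*(w[:,:2]-c0).T[::-1])
        print(n,k,len(w),top.round(4),np.round(circ(w[:,:2],rm)[0],4),[np.round(np.percentile(w[(ang>q)&(ang<q+np.pi/2),2],90),4) for q in np.arange(4)*np.pi/2-np.pi if ((ang>q)&(ang<q+np.pi/2)).sum()>4])
```

```text
11.7167 [0.43861627 0.3820207  0.21085804]
scene brown 215 0.0731 [0.4027 0.2493] [np.float64(0.0731), np.float64(0.0732), np.float64(0.0734), np.float64(0.0734)]
scene grey 179 0.0594 [0.4332 0.3773] [np.float64(0.0596), np.float64(0.0593), np.float64(0.0592), np.float64(0.0594)]
side brown 143 0.0751 [0.4038 0.251 ] [np.float64(0.0749), np.float64(0.0747), np.float64(0.0754), np.float64(0.075)]
side grey 105 0.0617 [0.4338 0.3794] [np.float64(0.0608), np.float64(0.0619), np.float64(0.0614), np.float64(0.0612)]
wrist brown 1890 0.0734 [0.4027 0.253 ] [np.float64(0.0733), np.float64(0.0732), np.float64(0.0733), np.float64(0.0734)]
wrist grey 1542 0.0595 [0.4329 0.3803] [np.float64(0.0593), np.float64(0.0592), np.float64(0.0592), np.float64(0.0593)]
```

servo_tool:
  commands:
    - {"dx": -0.224,"dy": -0.458,"dz": 0,"rx": 0,"ry": 0,"rz": 0}
    - {"dx": -0.224,"dy": -0.458,"dz": 0,"rx": 0,"ry": 0,"rz": 0}
    - {"dx": -0.224,"dy": -0.458,"dz": 0,"rx": 0,"ry": 0,"rz": 0}
    - {"dx": -0.224,"dy": -0.458,"dz": 0,"rx": 0,"ry": 0,"rz": 0}
    - {"dx": -0.224,"dy": -0.458,"dz": 0,"rx": 0,"ry": 0,"rz": 0}
    - {"dx": -0.224,"dy": -0.458,"dz": 0,"rx": 0,"ry": 0,"rz": 0}
    - {"dx": -0.224,"dy": -0.458,"dz": 0,"rx": 0,"ry": 0,"rz": 0}
    - {"dx": -0.224,"dy": -0.458,"dz": 0,"rx": 0,"ry": 0,"rz": 0}
    - {"dx": -0.224,"dy": -0.458,"dz": 0,"rx": 0,"ry": 0,"rz": 0}
    - {"dx": -0.224,"dy": -0.458,"dz": 0,"rx": 0,"ry": 0,"rz": 0}
  claw: 0.75

```text
time_s: 12.7
tcp_pos: [0.614, 0.0108, 0.2006]
ee_rot: [-0.003, -3.137, -0.0]
contact_force: [0.6, -0.1, 0.1]
width: 0.749
gripper_force: 0.0
```

servo_tool:
  commands:
    - {"dx": 0,"dy": 0,"dz": 0.05,"rx": 0,"ry": 0,"rz": 0}
    - {"dx": 0,"dy": 0,"dz": 0.05,"rx": 0,"ry": 0,"rz": 0}
    - {"dx": 0,"dy": 0,"dz": 0.05,"rx": 0,"ry": 0,"rz": 0}

```text
time_s: 12.95
tcp_pos: [0.6114, 0.0138, 0.1589]
ee_rot: [-0.002, -3.132, -0.003]
contact_force: [-0.3, 0.9, -0.3]
width: 0.749
gripper_force: 0.0
```

Run:
```python
from h import *
from rig import bot
s=bot.read_state(); t=s["tcp_pos"]; print(s["time_s"],t,s["ee_rot"],s["width"])
f=bot.grab_frame("wrist"); P=cloud(f).reshape(-1,3)
for k,c0,rm in(("bd",(.6145,.0133),.0145),("od",(.692,.018),.0175)):
    w=P[(np.hypot(*(P[:,:2]-c0).T)<.03)&(P[:,2]>.052)&(P[:,2]<.066)]
    print(k,len(w),np.percentile(w[:,2],[50,98]),circ(w[:,:2],rm)) if len(w)>20 else print(k,len(w))
cv2.imwrite("pics/w4.png",f["img"][...,::-1])
```

```text
12.95 [0.61135519 0.01383207 0.15886843] [-1.57121759e-03 -3.13187452e+00 -2.95278698e-03] 0.7485876772941668
bd 1590 [0.05916654 0.06058996] (array([0.61333111, 0.01475672]), 0.0145, np.float64(0.002114010988363084))
od 1657 [0.05898265 0.0604733 ] (array([0.69030834, 0.01919316]), 0.0175, np.float64(0.0020699609314535124))
```

View pics/w4.png

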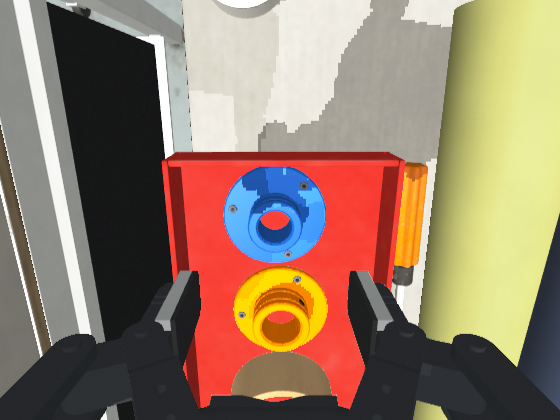

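The wrist view shows the blue disc at (275,218), the orange disc at (281,310), and free space beside both bosses. I'll go down for the blue disc.

servo_tool:
  commands:
    - {"dx": -0.001,"dy": 0.0005,"dz": 0.04,"rx": 0,"ry": 0,"rz": 0}
    - {"dx": -0.001,"dy": 0.0005,"dz": 0.08,"rx": 0,"ry": 0,"rz": 0}
    - {"dx": -0.001,"dy": 0.0005,"dz": 0.105,"rx": 0,"ry": 0,"rz": 0}
    - {"dx": -0.001,"dy": 0.0005,"dz": 0.115,"rx": 0,"ry": 0,"rz": 0}
    - {"dx": -0.001,"dy": 0.0005,"dz": 0.115,"rx": 0,"ry": 0,"rz": 0}
    - {"dx": -0.001,"dy": 0.0005,"dz": 0.115,"rx": 0,"ry": 0,"rz": 0}

```text
time_s: 13.5
tcp_pos: [0.6162, 0.0145, 0.0732]
ee_rot: [-0.001, 3.139, -0.001]
contact_force: [1.1, -0.4, 0.1]
width: 0.752
gripper_force: 0.0
```

servo_tool:
  commands:
    - {"dx": 0.0025,"dy": -0.0006,"dz": 0.01,"rx": 0,"ry": 0,"rz": 0}
    - {"dx": 0.0025,"dy": -0.0006,"dz": 0.0153,"rx": 0,"ry": 0,"rz": 0}
    - {"dx": 0.0025,"dy": -0.0006,"dz": 0.0153,"rx": 0,"ry": 0,"rz": 0}
    - {"dx": 0.0025,"dy": -0.0006,"dz": 0.0153,"rx": 0,"ry": 0,"rz": 0}

```text
time_s: 13.83
tcp_pos: [0.6133, 0.0136, 0.0595]
ee_rot: [0.0, 3.141, -0.0]
contact_force: [-0.5, -0.1, -0.5]
width: 0.749
gripper_force: 0.0
```

servo_tool:
  commands:
    - {"dx": 0,"dy": 0,"dz": 0,"rx": 0,"ry": 0,"rz": 0}
    - {"dx": 0,"dy": 0,"dz": 0,"rx": 0,"ry": 0,"rz": 0}
    - {"dx": 0,"dy": 0,"dz": 0,"rx": 0,"ry": 0,"rz": 0}
    - {"dx": 0,"dy": 0,"dz": 0,"rx": 0,"ry": 0,"rz": 0}
    - {"dx": 0,"dy": 0,"dz": 0,"rx": 0,"ry": 0,"rz": 0}
    - {"dx": 0,"dy": 0,"dz": 0,"rx": 0,"ry": 0,"rz": 0}
    - {"dx": 0,"dy": 0,"dz": 0,"rx": 0,"ry": 0,"rz": 0}
    - {"dx": 0,"dy": 0,"dz": 0,"rx": 0,"ry": 0,"rz": 0}
    - {"dx": 0,"dy": 0,"dz": 0,"rx": 0,"ry": 0,"rz": 0}
  claw: 0
  newtons: 35

```text
time_s: 14.58
tcp_pos: [0.6138, 0.0135, 0.0599]
ee_rot: [0.0, 3.14, -0.0]
contact_force: [-0.1, 0.6, 5.8]
width: 0.397
gripper_force: 35.5
```

servo_tool:
  commands:
    - {"dx": 0,"dy": 0,"dz": -0.02,"rx": 0,"ry": 0,"rz": 0}
    - {"dx": 0,"dy": 0,"dz": -0.06,"rx": 0,"ry": 0,"rz": 0}
    - {"dx": 0,"dy": 0,"dz": -0.1,"rx": 0,"ry": 0,"rz": 0}
    - {"dx": 0,"dy": 0,"dz": -0.115,"rx": 0,"ry": 0,"rz": 0}
    - {"dx": 0.04,"dy": 0,"dz": -0.115,"rx": 0,"ry": 0,"rz": 0}
    - {"dx": 0.09,"dy": 0,"dz": -0.115,"rx": 0,"ry": 0,"rz": 0}
    - {"dx": 0.14,"dy": 0.02,"dz": -0.115,"rx": 0,"ry": 0,"rz": 0}
    - {"dx": 0.18,"dy": 0.05,"dz": -0.115,"rx": 0,"ry": 0,"rz": 0}
    - {"dx": 0.22,"dy": 0.08,"dz": -0.115,"rx": 0,"ry": 0,"rz": 0}
    - {"dx": 0.2625,"dy": 0.1,"dz": -0.115,"rx": 0,"ry": 0,"rz": 0}

```text
time_s: 15.42
tcp_pos: [0.4007, 0.0948, 0.1497]
ee_rot: [-0.001, -3.139, -0.001]
contact_force: [-0.4, 0.3, -0.3]
width: 0.396
gripper_force: 35.4
```

servo_tool:
  commands:
    - {"dx": 0,"dy": 0.05,"dz": 0,"rx": 0,"ry": 0,"rz": 0}
    - {"dx": 0,"dy": 0.1,"dz": 0,"rx": 0,"ry": 0,"rz": 0}
    - {"dx": 0,"dy": 0.15,"dz": 0,"rx": 0,"ry": 0,"rz": 0}
    - {"dx": 0,"dy": 0.18,"dz": 0,"rx": 0,"ry": 0,"rz": 0}
    - {"dx": 0,"dy": 0.197,"dz": 0,"rx": 0,"ry": 0,"rz": 0}
    - {"dx": 0,"dy": 0.197,"dz": 0,"rx": 0,"ry": 0,"rz": 0}
    - {"dx": 0,"dy": 0.197,"dz": 0,"rx": 0,"ry": 0,"rz": 0}

```text
time_s: 16.0
tcp_pos: [0.4024, 0.2513, 0.15]
ee_rot: [0.003, -3.14, 0.002]
contact_force: [0.6, -0.7, -0.8]
width: 0.4
gripper_force: 35.5
```

```bash
cat > disc.py <<'E'
from h import *
from rig import bot
import sys
col,rb,out=sys.argv[1],float(sys.argv[2]),sys.argv[3]
s=bot.read_state(); t=s["tcp_pos"]; print(s["time_s"],t,s["ee_rot"],s["width"],s["gripper_force"])
ims=[]
for n in("scene","side","wrist"):
    f=bot.grab_frame(n); P=cloud(f); I=f["img"].astype(int); ims.append(f["img"])
    m=(I[...,2]-I[...,0]>40) if col=="b" else ((I[...,0]-I[...,2]>90)&(I[...,1]>60))
    w=P[m&(np.hypot(P[...,0]-t[0],P[...,1]-t[1])<.045)&(abs(P[...,2]-t[2])<.04)]
    h=np.histogram(w[:,2]-t[2],32,(-.04,.024)); zf=h[1][np.argmax(h[0]*(h[1][:-1]<-.012))]
    rel=w[:,2]-t[2]; fl=w[(rel<-.0215)]; 
    d=np.hypot(*(fl[:,:2]-t[:2]).T); k=np.rint(np.degrees(np.arctan2(*(fl[:,:2]-t[:2]).T[::-1]))/10)
    e=np.array([fl[k==q][np.argmax(d[k==q])] for q in np.unique(k) if d[k==q].max()>.031])
    print(n,len(w),"z%",np.round(np.percentile(rel,[1,99]),4),"edge",len(e),np.round(circ(e[:,:2],.037)[0],4) if len(e)>3 else "",np.round(circ(e[:,:2],.037)[2],4) if len(e)>3 else "")
    if len(fl)>50:
        A=np.c_[fl[:,:2]-t[:2],np.ones(len(fl))][d>.024]; q=fl[d>.024]; q,A=q[q[:,2]-t[2]>-.0255] , A[q[:,2]-t[2]>-.0255]
        if len(q)>30: print("   plane",np.round(np.linalg.lstsq(A,q[:,2],rcond=None)[0],4))
cv2.imwrite(out,np.vstack([np.hstack([cv2.resize(ims[0][150:290,130:330],(400,280)),cv2.resize(ims[1][80:220,150:350],(400,280))]),np.hstack([cv2.resize(ims[2],(400,300)),np.zeros((300,400,3),np.uint8)])])[...,::-1])
E
python3 disc.py b .018 pics/c5.png
```

```text
16.0 [0.40235934 0.25126115 0.15004979] [ 2.54895599e-03 -3.13950010e+00  1.63493868e-03] 0.40023783444318717 35.543934646993876
scene 768 z% [-0.027   0.0003] edge 27 [0.4037 0.2488] 0.0008
   plane [0.011  0.0116 0.1276]
side 497 z% [-0.0264  0.0021] edge 21 [0.4038 0.2505] 0.0015
   plane [-0.0181  0.0122  0.1279]
wrist 14360 z% [-0.0257  0.0008] edge 31 [0.4037 0.2503] 0.001
   plane [ 0.005  -0.0009  0.1278]
```

View pics/c5.png

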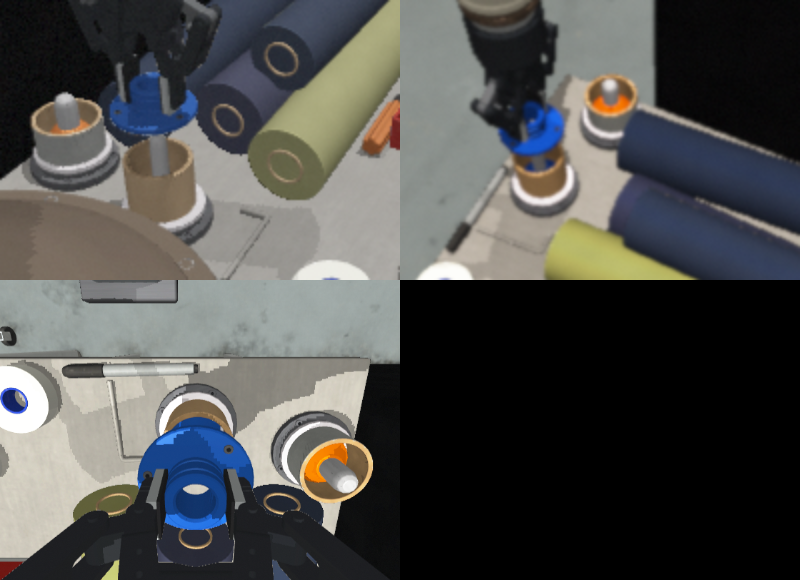

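Both cores are seated. The blue disc hangs level over the blue pin (scene crop (152,105)), offset by less than 1 mm. I'll lower it.

servo_tool:
  commands:
    - {"dx": -0.0004,"dy": 0.0004,"dz": 0.01,"rx": 0,"ry": 0,"rz": 0}
    - {"dx": -0.0004,"dy": 0.0004,"dz": 0.02,"rx": 0,"ry": 0,"rz": 0}
    - {"dx": -0.0004,"dy": 0.0004,"dz": 0.03,"rx": 0,"ry": 0,"rz": 0}
    - {"dx": -0.0004,"dy": 0.0004,"dz": 0.04,"rx": 0,"ry": 0,"rz": 0}
    - {"dx": -0.0004,"dy": 0.0004,"dz": 0.048,"rx": 0,"ry": 0,"rz": 0}
    - {"dx": -0.0004,"dy": 0.0004,"dz": 0.054,"rx": 0,"ry": 0,"rz": 0}
    - {"dx": -0.0004,"dy": 0.0004,"dz": 0.057,"rx": 0,"ry": 0,"rz": 0}
    - {"dx": -0.0004,"dy": 0.0004,"dz": 0.059,"rx": 0,"ry": 0,"rz": 0}
    - {"dx": -0.0004,"dy": 0.0004,"dz": 0.06,"rx": 0,"ry": 0,"rz": 0}
    - {"dx": -0.0004,"dy": 0.0004,"dz": 0.06,"rx": 0,"ry": 0,"rz": 0}

```text
time_s: 16.98
tcp_pos: [0.4038, 0.2516, 0.1034]
ee_rot: [0.0, 3.141, 0.0]
contact_force: [-0.0, 0.0, -1.0]
width: 0.396
gripper_force: 35.5
```

servo_tool:
  commands:
    - {"dx": 0,"dy": 0,"dz": 0.001,"rx": 0,"ry": 0,"rz": 0}
    - {"dx": 0,"dy": 0,"dz": 0.002,"rx": 0,"ry": 0,"rz": 0}
    - {"dx": 0,"dy": 0,"dz": 0.003,"rx": 0,"ry": 0,"rz": 0}
    - {"dx": 0,"dy": 0,"dz": 0.0035,"rx": 0,"ry": 0,"rz": 0}
    - {"dx": 0,"dy": 0,"dz": 0.004,"rx": 0,"ry": 0,"rz": 0}
    - {"dx": 0,"dy": 0,"dz": 0.004,"rx": 0,"ry": 0,"rz": 0}

```text
time_s: 17.48
tcp_pos: [0.4039, 0.2516, 0.1008]
ee_rot: [0.0, 3.141, -0.0]
contact_force: [-2.7, -1.1, 5.3]
width: 0.396
gripper_force: 36.2
```

servo_tool:
  commands:
    - {"dx": 0,"dy": 0,"dz": 0,"rx": 0,"ry": 0,"rz": 0}
    - {"dx": 0,"dy": 0,"dz": 0,"rx": 0,"ry": 0,"rz": 0}
    - {"dx": 0,"dy": 0,"dz": 0,"rx": 0,"ry": 0,"rz": 0}
    - {"dx": 0,"dy": 0,"dz": 0,"rx": 0,"ry": 0,"rz": 0}
    - {"dx": 0,"dy": 0,"dz": 0,"rx": 0,"ry": 0,"rz": 0}
    - {"dx": 0,"dy": 0,"dz": -0.02,"rx": 0,"ry": 0,"rz": 0}
    - {"dx": 0,"dy": 0,"dz": -0.06,"rx": 0,"ry": 0,"rz": 0}
    - {"dx": 0,"dy": 0,"dz": -0.11,"rx": 0,"ry": 0,"rz": 0}
    - {"dx": 0,"dy": 0,"dz": -0.13,"rx": 0,"ry": 0,"rz": 0}
    - {"dx": 0,"dy": 0,"dz": -0.13,"rx": 0,"ry": 0,"rz": 0}
  claw: 0.75

```text
time_s: 18.32
tcp_pos: [0.4065, 0.2525, 0.2092]
ee_rot: [0.0, 3.132, 0.005]
contact_force: [0.7, 0.2, 0.2]
width: 0.748
gripper_force: 0.0
```

servo_tool:
  commands:
    - {"dx": -0.359,"dy": -0.2916,"dz": 0.02,"rx": 0,"ry": 0,"rz": 0}
    - {"dx": -0.359,"dy": -0.2916,"dz": 0.02,"rx": 0,"ry": 0,"rz": 0}
    - {"dx": -0.359,"dy": -0.2916,"dz": 0.02,"rx": 0,"ry": 0,"rz": 0}
    - {"dx": -0.359,"dy": -0.2916,"dz": 0.02,"rx": 0,"ry": 0,"rz": 0}
    - {"dx": -0.359,"dy": -0.2916,"dz": 0.02,"rx": 0,"ry": 0,"rz": 0}
    - {"dx": -0.359,"dy": -0.2916,"dz": 0.02,"rx": 0,"ry": 0,"rz": 0}
    - {"dx": -0.359,"dy": -0.2916,"dz": 0.02,"rx": 0,"ry": 0,"rz": 0}
    - {"dx": -0.359,"dy": -0.2916,"dz": 0.02,"rx": 0,"ry": 0,"rz": 0}
    - {"dx": -0.359,"dy": -0.2916,"dz": 0.02,"rx": 0,"ry": 0,"rz": 0}
    - {"dx": -0.359,"dy": -0.2916,"dz": 0.02,"rx": 0,"ry": 0,"rz": 0}

```text
time_s: 19.15
tcp_pos: [0.6934, 0.0127, 0.1843]
ee_rot: [-0.008, -3.14, 0.002]
contact_force: [0.7, -0.2, 0.0]
width: 0.751
gripper_force: 0.0
```

servo_tool:
  commands:
    - {"dx": 0,"dy": 0,"dz": 0.05,"rx": 0,"ry": 0,"rz": 0}
    - {"dx": 0,"dy": 0,"dz": 0.1,"rx": 0,"ry": 0,"rz": 0}
    - {"dx": 0,"dy": 0,"dz": 0.1,"rx": 0,"ry": 0,"rz": 0}
    - {"dx": 0,"dy": 0,"dz": 0.1,"rx": 0,"ry": 0,"rz": 0}
    - {"dx": 0,"dy": 0,"dz": 0.1,"rx": 0,"ry": 0,"rz": 0}

```text
time_s: 19.57
tcp_pos: [0.6913, 0.0184, 0.1095]
ee_rot: [-0.0, 3.14, -0.0]
contact_force: [0.3, -0.7, 1.0]
width: 0.751
gripper_force: 0.0
```

servo_tool:
  commands:
    - {"dx": 0,"dy": 0,"dz": 0.03,"rx": 0,"ry": 0,"rz": 0}
    - {"dx": 0,"dy": 0,"dz": 0.05,"rx": 0,"ry": 0,"rz": 0}
    - {"dx": 0,"dy": 0,"dz": 0.0605,"rx": 0,"ry": 0,"rz": 0}
    - {"dx": 0,"dy": 0,"dz": 0.0605,"rx": 0,"ry": 0,"rz": 0}
    - {"dx": 0,"dy": 0,"dz": 0.0605,"rx": 0,"ry": 0,"rz": 0}

```text
time_s: 19.98
tcp_pos: [0.6918, 0.0182, 0.0617]
ee_rot: [-0.0, 3.139, -0.001]
contact_force: [-0.4, 0.1, -0.2]
width: 0.752
gripper_force: 0.0
```

servo_tool:
  commands:
    - {"dx": 0,"dy": 0,"dz": 0,"rx": 0,"ry": 0,"rz": 0}
    - {"dx": 0,"dy": 0,"dz": 0,"rx": 0,"ry": 0,"rz": 0}
    - {"dx": 0,"dy": 0,"dz": 0,"rx": 0,"ry": 0,"rz": 0}
    - {"dx": 0,"dy": 0,"dz": 0,"rx": 0,"ry": 0,"rz": 0}
    - {"dx": 0,"dy": 0,"dz": 0,"rx": 0,"ry": 0,"rz": 0}
    - {"dx": 0,"dy": 0,"dz": 0,"rx": 0,"ry": 0,"rz": 0}
    - {"dx": 0,"dy": 0,"dz": 0,"rx": 0,"ry": 0,"rz": 0}
    - {"dx": 0,"dy": 0,"dz": 0,"rx": 0,"ry": 0,"rz": 0}
    - {"dx": 0,"dy": 0,"dz": 0,"rx": 0,"ry": 0,"rz": 0}
  claw: 0
  newtons: 35

```text
time_s: 20.73
tcp_pos: [0.6924, 0.018, 0.0623]
ee_rot: [0.0, 3.138, -0.001]
contact_force: [-0.9, -0.2, 5.8]
width: 0.475
gripper_force: 35.8
```

servo_tool:
  commands:
    - {"dx": 0,"dy": 0,"dz": -0.02,"rx": 0,"ry": 0,"rz": 0}
    - {"dx": 0,"dy": 0,"dz": -0.06,"rx": 0,"ry": 0,"rz": 0}
    - {"dx": 0,"dy": 0,"dz": -0.1,"rx": 0,"ry": 0,"rz": 0}
    - {"dx": 0,"dy": 0,"dz": -0.12,"rx": 0,"ry": 0,"rz": 0}
    - {"dx": 0.04,"dy": 0,"dz": -0.12,"rx": 0,"ry": 0,"rz": 0}
    - {"dx": 0.09,"dy": 0,"dz": -0.12,"rx": 0,"ry": 0,"rz": 0}
    - {"dx": 0.14,"dy": 0,"dz": -0.12,"rx": 0,"ry": 0,"rz": 0}
    - {"dx": 0.19,"dy": 0,"dz": -0.12,"rx": 0,"ry": 0,"rz": 0}
    - {"dx": 0.24,"dy": 0.015,"dz": -0.12,"rx": 0,"ry": 0,"rz": 0}
    - {"dx": 0.285,"dy": 0.035,"dz": -0.12,"rx": 0,"ry": 0,"rz": 0}

```text
time_s: 21.57
tcp_pos: [0.4605, 0.0459, 0.1561]
ee_rot: [-0.003, -3.142, 0.0]
contact_force: [0.1, 0.3, -0.2]
width: 0.475
gripper_force: 35.9
```

servo_tool:
  commands:
    - {"dx": 0.03,"dy": 0.035,"dz": 0,"rx": 0,"ry": 0,"rz": 0}
    - {"dx": 0.0365,"dy": 0.08,"dz": 0,"rx": 0,"ry": 0,"rz": 0}
    - {"dx": 0.0365,"dy": 0.13,"dz": 0,"rx": 0,"ry": 0,"rz": 0}
    - {"dx": 0.0365,"dy": 0.18,"dz": 0,"rx": 0,"ry": 0,"rz": 0}
    - {"dx": 0.0365,"dy": 0.23,"dz": 0,"rx": 0,"ry": 0,"rz": 0}
    - {"dx": 0.0365,"dy": 0.28,"dz": 0,"rx": 0,"ry": 0,"rz": 0}
    - {"dx": 0.0365,"dy": 0.33,"dz": 0,"rx": 0,"ry": 0,"rz": 0}
    - {"dx": 0.0365,"dy": 0.37,"dz": 0,"rx": 0,"ry": 0,"rz": 0}
    - {"dx": 0.0365,"dy": 0.4,"dz": 0,"rx": 0,"ry": 0,"rz": 0}
    - {"dx": 0.0365,"dy": 0.417,"dz": 0,"rx": 0,"ry": 0,"rz": 0}

```text
time_s: 22.4
tcp_pos: [0.4331, 0.3828, 0.1568]
ee_rot: [-0.004, 3.141, 0.002]
contact_force: [-0.2, 0.4, -1.9]
width: 0.474
gripper_force: 35.9
```

servo_tool:
  commands:
    - {"dx": 0,"dy": 0,"dz": 0,"rx": 0,"ry": 0,"rz": 0}
    - {"dx": 0,"dy": 0,"dz": 0,"rx": 0,"ry": 0,"rz": 0}
    - {"dx": 0,"dy": 0,"dz": 0,"rx": 0,"ry": 0,"rz": 0}

```text
time_s: 22.65
tcp_pos: [0.4336, 0.3791, 0.156]
ee_rot: [0.001, 3.142, -0.001]
contact_force: [0.0, -0.4, -0.8]
width: 0.472
gripper_force: 35.9
```

```bash
python3 disc.py o .021 pics/c6.png
```

```text
22.65 [0.43363829 0.37913183 0.1560334 ] [ 7.02727010e-04  3.14154510e+00 -7.01040577e-04] 0.4722741981855242 35.93181425705552
scene 591 z% [-0.0288 -0.0021] edge 26 [0.4344 0.3762] 0.0009
   plane [-0.0043 -0.0014  0.1314]
side 387 z% [-0.0287 -0.0005] edge 24 [0.4345 0.378 ] 0.001
   plane [-0.0067  0.0043  0.1325]
wrist 14629 z% [-0.0288 -0.002 ] edge 24 [0.4339 0.3788] 0.0002
   plane [-0.0036 -0.0008  0.1312]
```

View pics/c6.png

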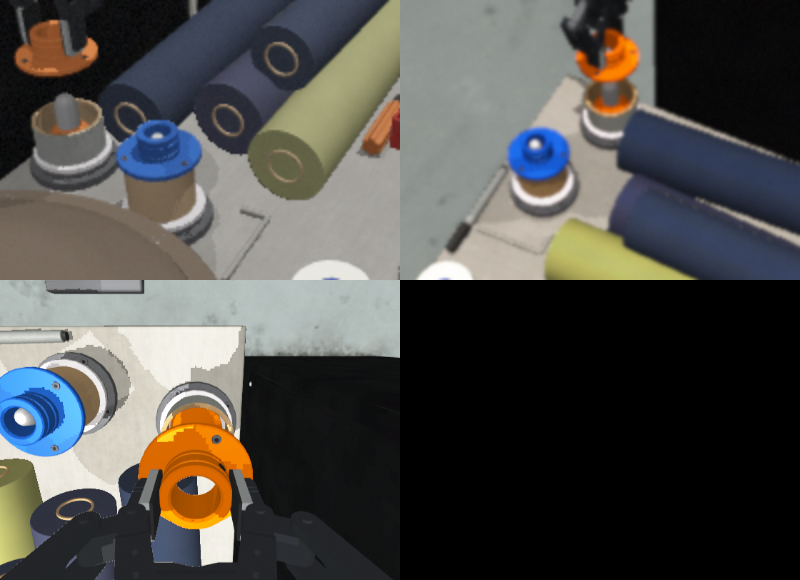

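The blue disc lies flat on its core with the pin showing through the bore (scene crop (158,150)). The orange disc is level over the orange pin (58,50) and needs about +1.5 mm in y before I lower it.

servo_tool:
  commands:
    - {"dx": 0,"dy": 0.002,"dz": 0.01,"rx": 0,"ry": 0,"rz": 0}
    - {"dx": 0,"dy": 0.002,"dz": 0.02,"rx": 0,"ry": 0,"rz": 0}
    - {"dx": 0,"dy": 0.002,"dz": 0.032,"rx": 0,"ry": 0,"rz": 0}
    - {"dx": 0,"dy": 0.002,"dz": 0.044,"rx": 0,"ry": 0,"rz": 0}
    - {"dx": 0,"dy": 0.002,"dz": 0.056,"rx": 0,"ry": 0,"rz": 0}
    - {"dx": 0,"dy": 0.002,"dz": 0.066,"rx": 0,"ry": 0,"rz": 0}
    - {"dx": 0,"dy": 0.002,"dz": 0.074,"rx": 0,"ry": 0,"rz": 0}
    - {"dx": 0,"dy": 0.002,"dz": 0.078,"rx": 0,"ry": 0,"rz": 0}
    - {"dx": 0,"dy": 0.002,"dz": 0.08,"rx": 0,"ry": 0,"rz": 0}
    - {"dx": 0,"dy": 0.002,"dz": 0.08,"rx": 0,"ry": 0,"rz": 0}

```text
time_s: 23.63
tcp_pos: [0.4336, 0.3814, 0.0914]
ee_rot: [-0.0, -3.141, 0.0]
contact_force: [-0.3, -0.7, -0.9]
width: 0.473
gripper_force: 35.9
```

servo_tool:
  commands:
    - {"dx": 0,"dy": 0,"dz": 0.001,"rx": 0,"ry": 0,"rz": 0}
    - {"dx": 0,"dy": 0,"dz": 0.002,"rx": 0,"ry": 0,"rz": 0}
    - {"dx": 0,"dy": 0,"dz": 0.003,"rx": 0,"ry": 0,"rz": 0}
    - {"dx": 0,"dy": 0,"dz": 0.003,"rx": 0,"ry": 0,"rz": 0}
    - {"dx": 0,"dy": 0,"dz": 0.003,"rx": 0,"ry": 0,"rz": 0}

```text
time_s: 24.05
tcp_pos: [0.4337, 0.3815, 0.0894]
ee_rot: [0.0, 3.141, 0.0]
contact_force: [-0.8, -0.2, -0.7]
width: 0.477
gripper_force: 35.9
```

servo_tool:
  commands:
    - {"dx": 0,"dy": 0,"dz": 0.001,"rx": 0,"ry": 0,"rz": 0}
    - {"dx": 0,"dy": 0,"dz": 0.001,"rx": 0,"ry": 0,"rz": 0}
    - {"dx": 0,"dy": 0,"dz": 0.001,"rx": 0,"ry": 0,"rz": 0}

```text
time_s: 24.3
tcp_pos: [0.4338, 0.3816, 0.0892]
ee_rot: [0.0, 3.141, 0.0]
contact_force: [-2.4, -2.5, 6.0]
width: 0.477
gripper_force: 36.5
```

servo_tool:
  commands:
    - {"dx": 0,"dy": 0,"dz": 0,"rx": 0,"ry": 0,"rz": 0}
    - {"dx": 0,"dy": 0,"dz": 0,"rx": 0,"ry": 0,"rz": 0}
    - {"dx": 0,"dy": 0,"dz": 0,"rx": 0,"ry": 0,"rz": 0}
    - {"dx": 0,"dy": 0,"dz": 0,"rx": 0,"ry": 0,"rz": 0}
    - {"dx": 0,"dy": 0,"dz": 0,"rx": 0,"ry": 0,"rz": 0}
    - {"dx": 0,"dy": 0,"dz": -0.02,"rx": 0,"ry": 0,"rz": 0}
    - {"dx": 0,"dy": 0,"dz": -0.06,"rx": 0,"ry": 0,"rz": 0}
    - {"dx": 0,"dy": 0,"dz": -0.11,"rx": 0,"ry": 0,"rz": 0}
    - {"dx": 0,"dy": 0,"dz": -0.15,"rx": 0,"ry": 0,"rz": 0}
    - {"dx": 0,"dy": 0,"dz": -0.18,"rx": 0,"ry": 0,"rz": 0}
  claw: 0.75

```text
time_s: 25.13
tcp_pos: [0.4345, 0.382, 0.2361]
ee_rot: [0.0, 3.138, 0.003]
contact_force: [-1.1, -0.1, -0.1]
width: 0.75
gripper_force: 0.0
```

Run:
```python
from h import *
from rig import bot
ims=[]; print(bot.read_state()["time_s"],bot.read_state()["tcp_pos"])
for n in("scene","side"):
    f=bot.grab_frame(n); P=cloud(f).reshape(-1,3); ims.append(f["img"])
    for k,c0,z in(("blue",(.404,.2505),.078),("orange",(.434,.379),.064)):
        d=np.hypot(*(P[:,:2]-c0).T); w=P[(d>.024)&(d<.036)&(abs(P[:,2]-z)<.006)]
        print(n,k,len(w),np.round(np.linalg.lstsq(np.c_[w[:,:2]-c0,np.ones(len(w))],w[:,2],rcond=None)[0],4))
cv2.imwrite("pics/c7.png",np.hstack([cv2.resize(ims[0][150:350,110:430],(400,250)),cv2.resize(ims[1][80:340,130:370],(370,400))[:250]])[...,::-1] if 0 else np.hstack([cv2.resize(ims[0][140:310,110:430],(400,300)),cv2.resize(ims[1][90:340,120:370],(300,300))])[...,::-1])
```

```text
25.1333 [0.43450333 0.38198631 0.23610705]
scene blue 394 [0.0267 0.0111 0.0782]
scene orange 312 [0.0261 0.0227 0.0645]
side blue 275 [-0.0036  0.0093  0.0797]
side orange 219 [-0.012   0.0257  0.0655]
```

View pics/c7.png

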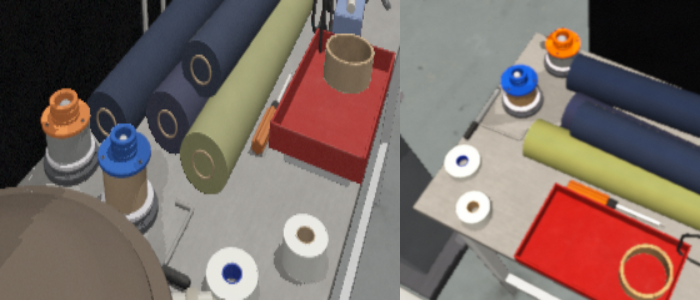

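Both mandrels are complete: orange at (66,125) and blue at (123,150) in the scene crop. Both discs are flat at the right heights, and the rolls and big core haven't moved. The gripper is clear, so I'm handing in.

```bash
python3 -c "
from rig import bot
print(bot.finish_job())"
```

```text
the job is handed in; nothing more can be done
None
```

I made up both mandrels and handed the job in at about 25 s. Each core sits on its flange, each matching disc lies flat on its core boss up, and the white rolls and big core were not touched.

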